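# Make up two rice-table kits

## Robot

A 6-joint arm with a two-finger parallel gripper is mounted at the origin on the work surface. World frame = base frame: x ahead of the robot, y to its left, z up, the work surface at z = 0. Lengths are in m, angles in rad, forces in N, time in s.
With the tool pointing down it reaches from about 0.3 to 0.825 m from the base axis. Payload 5.4 kg.
Tool frame: the origin (TCP) lies at the very end of the fingers, on their centre line; the grasp point (between the pads) lies tcp_to_grasp behind it (tcp_to_grasp is the distance from the TCP to the grasp point, in m); z points along the fingers, y is the line along which they close (so a half turn about z gives the same grasp; the last joint's range is limited). The gripper opens to 92 mm and grips with 3 to 60 N. Pads are 20 mm wide; open, the fingers measure 128 mm over their backs; the gripper's body (75 mm by 189 mm) begins 69 mm behind the grasp point.
Start: joints at [-1.545, 0.158, 1.597, -0, 1.386, -0.21], TCP at [0.134, -0.559, 0.176] pointing down, gripper open.
Joint ranges: [-2.91, 2.91], [-0.94, 2.29], [0.18, 2.7], [-1.29, 4.43], [0.17, 2.64], [-3, 3]. Speed limits (rad/s): [2.57, 2.57, 3.14, 3.14, 3.14, 3.14].

## Interface

Orientations are given as a unit quaternion [w, x, y, z].
In Python, from plant import get_state, read_camera, job_done, tcp_to_grasp gives the robot as it stands. The module is installed in compiled form; this text tells all that it offers.
- The arm moves only by the tool jog_arm, never from a script. Its argument "plan" is a list of rows, each a list of 3 entries, a list of its own where there are three numbers: the opening, from 0 (shut) to 1 (fully open), then the shift along the tool's x, y, z in mm, then the turn, a rotation vector about the tool's x, y, z in rad. A call has 1 to 12 rows; each row shifts and turns the commanded pose from where the row before left it, along the tool's axes as they then stand; what a row does not reach is not made up. A row lasts 1/8 s, in which the tool goes at most 62.5 mm and 10.7 degrees, less where a joint would pass 70% of its speed; a pose out of reach is approached as far as the arm can. A call is refused whole if a number of a shift passes 62.5 or a number of a turn 0.188, either way. A call with a gripper value outside its range is refused whole. The fingers move at their own pace and stop on an object; the grip force is fixed at half the most. Time passes only in rows, so rows that do not move let the fingers close. It gives the time, the measured TCP pose, the force, the opening and the grip force at its end, in the units of the state.
- get_state(): the state, without advancing time (a new reading comes with each control period).
- read_camera(name): name is "scene" or "top" or "wrist"; returns a dict with "color" (480x640x3 uint8, red, green, blue), "range_z" (480x640 float32, m along the optical axis (not along the pixel's ray), 0 where there is no reading), "intrinsics" (3x3 intrinsics, pixels), "D" ([k1, k2, p1, p2, k3] as OpenCV has them; the pictures are not rectified), "R" (3x3) and "t" (3): a world point X has camera coordinates R X + t; the wrist camera has in their place "hand_eye" (4x4, takes a point from camera to tool coordinates, whose origin is the TCP and whose axes are the flange's). Camera axes: x right, y down, z forward; pixel columns grow to the right and rows downward; lengths in m; the calibration is good to about 2 mm. A picture is of the moment at which its call begins: read the wrist's pose just before it.
- job_done(): hands the job in; it is judged then, once.
The state is a dict: "t": time; "q": joint angles; "joint_vel": joint speeds; "joint_torque": joint torques, N m; "position": TCP position; "ee_rot": TCP orientation; "contact_force": force on the tool from outside, world axes, zero at the start; "moment": the same for the moment, N m; "finger_gap": finger opening in m; "finger_force": force on a finger pad.
Only numpy, scipy, OpenCV 4.12 (cv2) and the standard library are available. Lean on these libraries where they do the work, as an engineer would, in place of code of your own. Each camera call takes 0.05 s, during which the arm holds its last target. There are 200 camera calls.

## Task

Make up two kits from the stock on the prep table. The blue crate gets three things: lay the white rice scoop in its long compartment first, while the crate is otherwise empty, then stand the clip-lid jar in the pocket with the black mat and the pale salt mill in the bare pocket; the round green board gets the dark pepper mill and the amber bottle, both standing wholly on it. Set the mills, jar and bottle down upright rather than dropping or tipping them, and leave the colander and the two bowls where they are.

Things in the scene. Friction and masses are not known exactly. Their poses are not given: they have to be found in the camera images.
- crate: fixed open blue plastic crate, 220 (x) x 182 (y) x 26 mm high; origin: centre of underside, z up. Floor, walls, dividers 4 mm thick, all walls 26 mm high. Long compartment: inside 212 x 90 mm, centre x 0, y -42 mm. Two pockets, each 104 x 80 mm inside: black rubber mat (1 mm thick) one, for the jar, centre x +54, y +47; bare one, for the pale mill, centre x -54, y +47. Left or right of the robot.
- board: fixed round polypropylene board, green, 190 mm across, 12 mm thick; origin at the centre of its underside, z up. It stands on the other side of the table from the crate.
- scoop: loose white plastic rice scoop lying flat, 180 mm long along x, 60 g. Origin: mid-length on its underside, z up. Handle from x -90 to +20 mm, 18 mm wide (y), 14 mm high; round-ended blade on to x +90, 58 mm wide, 9 mm high. Balances near x +10 mm; grip the handle across its width near x -5 mm. Either way round in the crate will do.
- jar: loose empty closed glass jar standing upright, clear glass with a bright orange gasket ring, glass lid and thin steel wire clip; body 62 mm in diameter up to 68 mm, 87 mm high in all, 0.28 kg. The wire (look only, not felt) sticks out 5 mm at one side. Origin at the centre of its underside, z up. Grip around the body at 50 to 55 mm height.
- pale_mill: loose salt mill of pale wood with a steel knob, upright, 112 mm high; foot 50 mm in diameter up to 24 mm, waist 38 mm in diameter from 45 to 78 mm height (grip here), head 46 mm in diameter; 0.16 kg. Origin at the centre of its underside, z up.
- dark_mill: loose pepper mill of dark wood with a brass knob; same shape and size as the pale mill: 112 mm high, foot 50 mm, waist 38 mm in diameter from 45 to 78 mm height (grip here), head 46 mm; 0.16 kg. Origin at the centre of its underside, z up.
- bottle: loose closed sauce bottle of amber glass with a red cap, upright; body 48 mm in diameter up to 70 mm, 110 mm high in all, neck and cap 28 mm; 0.2 kg. Origin at the centre of its underside, z up. Grip around the body at 50 to 60 mm height.
- white_bowl: white porcelain rice bowl, bystander, 116 mm across, 58 mm high; origin at the centre of its underside.
- blue_bowl: blue porcelain rice bowl, bystander, 116 mm across, 58 mm high; origin at the centre of its underside.
- colander: steel colander, bystander, 160 mm across the rim, 194 mm over its two handles (along its y), 76 mm high; origin at the centre of its underside.

How it is judged:
On the way:
1. the scoop lies released in the long compartment of the crate while the jar and the pale mill are still outside the crate (x of scoop in the frame of crate between -0.02 and 0.02 m and y of scoop in the frame of crate between -0.062 and -0.022 m and z of scoop in the frame of crate between 0 and 0.012 m and angle between scoop's own z axis and vertical below 0.1 rad and angle between the x axis of scoop and the x axis of crate, either way round below 0.3 rad and horizontal distance between each of jar, pale_mill and crate above 0.13 m and contact force between the fingers and scoop below 0.1 N), for 0.2 s.
At the end, for the whole second after the job is handed in: Scoop flat along the crate's long compartment; jar upright (within 0.1 rad) on the floor of the black-matted pocket, pale mill likewise in the bare pocket; dark mill and bottle upright on the board, feet within its edge (centres within 73 and 74 mm of its centre); all at rest (x of scoop in the frame of crate between -0.02 and 0.02 m and y of scoop in the frame of crate between -0.062 and -0.022 m and z of scoop in the frame of crate between 0 and 0.012 m and angle between each of scoop, jar, pale_mill, dark_mill, bottle's own z axis and vertical below 0.1 rad and angle between the x axis of scoop and the x axis of crate, either way round below 0.3 rad and x of jar in the frame of crate between 0.03 and 0.078 m and y of jar in the frame of crate between 0.034 and 0.06 m and z of jar in the frame of crate between 0 and 0.012 m and x of pale_mill in the frame of crate between -0.084 and -0.024 m and y of pale_mill in the frame of crate between 0.029 and 0.065 m and z of pale_mill in the frame of crate between 0 and 0.012 m and horizontal distance between dark_mill and board below 0.073 m and z of dark_mill in the frame of board between 0.007 and 0.018 m and horizontal distance between bottle and board below 0.074 m and z of bottle in the frame of board between 0.007 and 0.018 m and linear speed of each of scoop, jar, pale_mill, dark_mill, bottle below 0.02 m/s); the robot touches nothing.
It fails at once if the colander or a bowl is moved more than 25 mm (distance of any of colander, white_bowl, blue_bowl from where it was at the start of the episode above 0.025 m).
It fails at once if a mill, the jar or the bottle is tipped by more than about 35 degrees (angle between any of jar, pale_mill, dark_mill, bottle's own z axis and vertical above 0.6 rad).
It fails at once if a mill, the jar or the bottle is dropped or thrown (moves faster than 0.7 m/s out of the fingers, a fall of about 25 mm) ((linear speed of jar above 0.7 m/s and contact force between the fingers and jar below 0.01 N) or (linear speed of pale_mill above 0.7 m/s and contact force between the fingers and pale_mill below 0.01 N) or (linear speed of dark_mill above 0.7 m/s and contact force between the fingers and dark_mill below 0.01 N) or (linear speed of bottle above 0.7 m/s and contact force between the fingers and bottle below 0.01 N)).
It also fails if it takes over 128 s, if anything falls off the work surface, if the arm or the gripper's body presses on something with over 40 N, if the wrist force passes 120 N, or if a joint passes its speed limit or range.

## Working session

There is one attempt and no reset: what is moved stays moved. The work goes in short steps, Python scripts to look and compute and a tool call to move; the robot and the scene stay as the last step left them, time stands still between calls to the robot, and variables do not carry over. Pictures are saved under pics/ and viewed, at most 14 in all, crops included, and the job is handed in when it is done.

Besides the shell and the picture viewer there is one more tool, called as name(argument=value, ...), one argument or row to a line, values as JSON. jog_arm: Moves the arm, as the interface text tells. Its arguments: {"type":"object","properties":{"plan":{"type":"array","items":{"type":"array"}}},"required":["plan"]}

```bash
mkdir -p pics; cat > h.py <<'E'
import numpy as np, cv2
from plant import get_state, read_camera, job_done, tcp_to_grasp
from scipy.spatial.transform import Rotation as Ro
def T(s):
    M=np.eye(4);q=s["ee_rot"];M[:3,:3]=Ro.from_quat([q[1],q[2],q[3],q[0]]).as_matrix();M[:3,3]=s["position"];return M
def snap(name):
    s=get_state();c=dict(read_camera(name))
    if name=="wrist": M=T(s)@np.array(c["hand_eye"])
    else:
        M=np.eye(4);R=np.array(c["R"]);M[:3,:3]=R.T;M[:3,3]=-R.T@np.array(c["t"]).ravel()
    c["M"]=M;return c
def world(c):
    K=np.array(c["intrinsics"]);v,u=np.mgrid[:480,:640]
    p=cv2.undistortPoints(np.stack([u,v],-1).reshape(-1,1,2).astype(float),K,np.array(c["D"],float)).reshape(480,640,2)
    z=c["range_z"].astype(float);P=np.stack([p[...,0]*z,p[...,1]*z,z],-1)
    P=P@c["M"][:3,:3].T+c["M"][:3,3];P[z==0]=np.nan;return P
def pix(c,u,v,h):
    K=np.array(c["intrinsics"]);p=cv2.undistortPoints(np.array([[[u,v]]],float),K,np.array(c["D"],float))[0,0]
    d=c["M"][:3,:3]@np.array([p[0],p[1],1]);o=c["M"][:3,3];return o+d*(h-o[2])/d[2]
def save(c,f,img=None): cv2.imwrite("pics/"+f,cv2.cvtColor(c["color"] if img is None else img,cv2.COLOR_RGB2BGR))
E
python3 - <<'E'
from h import *
import pickle
for n in("scene","top"):
    c=snap(n);save(c,n+"0.png");pickle.dump(c,open(n+".pkl","wb"));print(n,c["M"][:3,3].round(3),c["M"][:3,2].round(2))
s=get_state();print(s,tcp_to_grasp);print(T(s).round(3))
E
```

```text
scene [1.289 0.342 0.529] [-0.73 -0.4  -0.55]
top [0.528 0.01  1.39 ] [ 0.06  0.   -1.  ]
{'t': 0.1, 'q': array([-1.54511291e+00,  1.58965896e-01,  1.59808200e+00, -2.60306896e-05,
        1.38622869e+00, -2.10110123e-01]), 'joint_vel': array([ 0.00124848, -0.00136285, -0.00205683,  0.0017032 , -0.00103044,
        0.00055856]), 'joint_torque': array([ 2.24933876e-05, -3.86502779e+01, -3.22960246e+01,  7.03460095e-02,
        3.40339914e-02, -4.82034363e-05]), 'position': array([ 0.13427648, -0.55845408,  0.17484093]), 'ee_rot': array([-8.39568352e-04,  9.93057588e-01,  1.17626182e-01,  6.47927457e-05]), 'contact_force': array([ 0.02045126,  0.09151327, -0.25752026]), 'moment': array([-3.00418138e-02, -3.33420760e-02, -2.60929142e-06]), 'finger_force': 0.0, 'finger_gap': 0.09224787145255808} 0.0187
[[ 0.972  0.234 -0.     0.134]
 [ 0.234 -0.972  0.002 -0.558]
 [ 0.    -0.002 -1.     0.175]
 [ 0.     0.     0.     1.   ]]
```

View pics/top0.png

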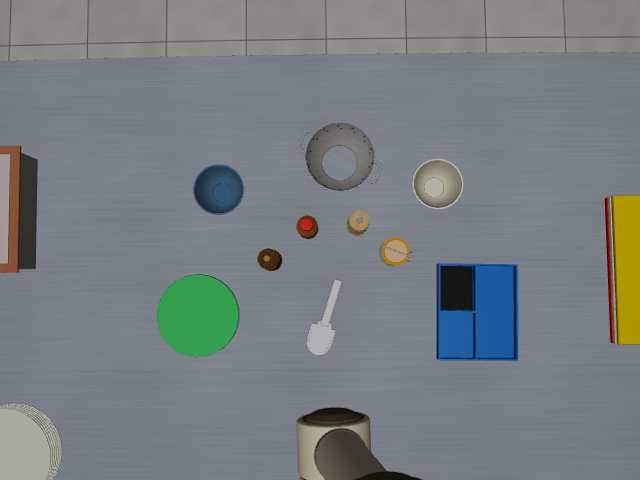

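View pics/scene0.png

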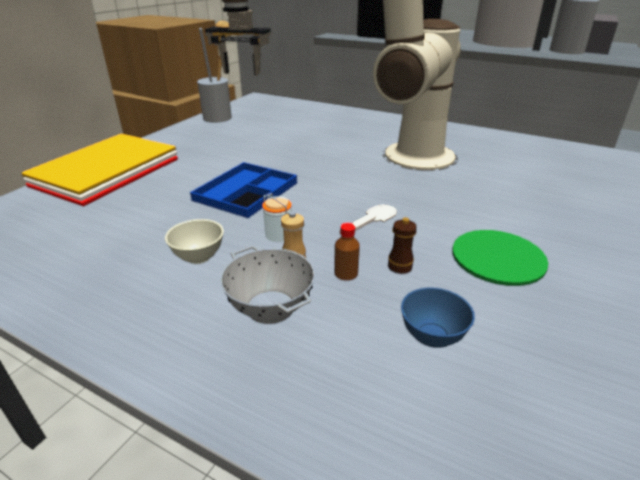

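The top view shows the crate on the right (437–517, 264–360) with the black mat at (457,288), the board at (198,316) and the scoop at (337,281)–(319,353). The jar is at (396,252), the pale mill at (359,221), the bottle at (307,226) and the dark mill at (267,260). The scene view shows the same layout.

```bash
python3 - <<'E'
from h import *
import pickle
c=pickle.load(open("top.pkl","rb"));P=world(c);C=c["color"].astype(int)
z=P[...,2]
print("table z",np.nanmedian(z[370:400,250:290]), np.nanmedian(z[100:120,250:290]))
def win(u0,u1,v0,v1,lo,hi,nm):
    m=np.zeros(z.shape,bool);m[v0:v1,u0:u1]=1;m&=(z>lo)&(z<hi)
    q=P[m]; (a,b),(w,h),_=cv2.minEnclosingCircle(q[:,:2].astype(np.float32)) [0],(0,0),0
    r=cv2.minEnclosingCircle(q[:,:2].astype(np.float32))
    rr=cv2.minAreaRect((q[:,:2]*1000).astype(np.float32))
    print(nm,len(q),"circ",np.round(r[0],4),round(r[1],4),"mean",q.mean(0).round(4),"rect",np.round(rr[0],1),np.round(rr[1],1),round(rr[2],1),"zmax",q[:,2].max().round(4))
win(250,290,240,280,.075,.14,"dark")
win(340,378,200,245,.075,.14,"pale")
win(290,325,205,245,.08,.14,"bottle")
win(290,325,205,245,.03,.14,"bottleall")
win(375,420,230,275,.07,.12,"jar")
win(375,420,230,275,.04,.12,"jar")
win(150,245,265,365,.006,.03,"board")
win(425,530,255,370,.018,.04,"crate rim")
win(300,350,272,362,.005,.03,"scoop")
win(300,350,272,322,.009,.03,"scoophandle")
win(190,250,160,220,.04,.08,"blue")
win(410,470,155,215,.04,.08,"white")
win(290,390,115,200,.06,.1,"col")
for u,v in [(437,264),(517,264),(518,360),(437,360)]: print(pix(c,u,v,.026).round(4))
for k,p in dict(h=(337,281),b=(319,354)).items(): print(k,pix(c,*p,.008).round(4))
i=c["color"]
o=cv2.resize(i[195:365,230:430],(800,680),interpolation=cv2.INTER_CUBIC)[:600];save(c,"crop1.png",o)
E
```

```text
table z -0.0007140196668566912 -0.0002406280793065818
dark 359 circ [0.5842 0.1431] 0.0236 mean [0.5835 0.1422 0.1   ] rect [584.1 143.2] [43.4 46.1] 87.6 zmax 0.1165
pale 354 circ [ 0.6646 -0.0565] 0.0236 mean [ 0.663  -0.0558  0.0998] rect [664.1 -56. ] [45.7 44.4] 39.0 zmax 0.1172
bottle 173 circ [0.6565 0.0571] 0.0184 mean [0.6546 0.057  0.103 ] rect [654.6  56.3] [32.2 32.8] 28.8 zmax 0.1149
bottleall 380 circ [0.656  0.0575] 0.0238 mean [0.6531 0.0565 0.0855] rect [655.4  57.5] [46.6 45.1] 88.0 zmax 0.1149
jar 642 circ [ 0.5972 -0.1381] 0.0354 mean [ 0.5968 -0.1369  0.0817] rect [ 597.2 -138. ] [61.3 63.7] 20.1 zmax 0.0936
jar 681 circ [ 0.5972 -0.1381] 0.0354 mean [ 0.5962 -0.1358  0.0803] rect [ 597.8 -137.8] [62.6 63.7] 20.1 zmax 0.0936
board 5166 circ [0.4602 0.3113] 0.1468 mean [0.4585 0.3127 0.0115] rect [459.  312.9] [212.9 225.3] 89.7 zmax 0.0219
crate rim 1020 circ [ 0.4586 -0.3286] 0.1426 mean [ 0.4568 -0.329   0.0247] rect [ 458.2 -330.3] [186.3 221.3] 88.5 zmax 0.0353
scoop 953 circ [0.4509 0.021 ] 0.1128 mean [0.4396 0.0213 0.0098] rect [452.   20.1] [112.1 204.1] 88.6 zmax 0.0208
scoophandle 325 circ [0.4949 0.022 ] 0.054 mean [0.4882 0.0057 0.0134] rect [486.4  16.6] [87.7 89.1] 16.5 zmax 0.0208
blue 582 circ [0.744  0.2567] 0.0581 mean [0.7507 0.2635 0.0526] rect [743.7 256.3] [112.7 112.7] 28.0 zmax 0.0648
white 602 circ [ 0.75   -0.2381] 0.0589 mean [ 0.7559 -0.2465  0.0523] rect [ 749.6 -237.8] [113.2 114.5] 43.7 zmax 0.064
col 909 circ [ 0.8112 -0.0178] 0.0988 mean [ 0.8216 -0.0183  0.071 ] rect [810.8 -17.7] [171.9 159.1] 21.7 zmax 0.0821
[ 0.5684 -0.2382  0.026 ]
[ 0.5657 -0.422   0.026 ]
[ 0.3476 -0.4177  0.026 ]
[ 0.3508 -0.233   0.026 ]
h [ 0.533  -0.0093  0.008 ]
b [0.3662 0.0345 0.008 ]
```

View pics/crop1.png

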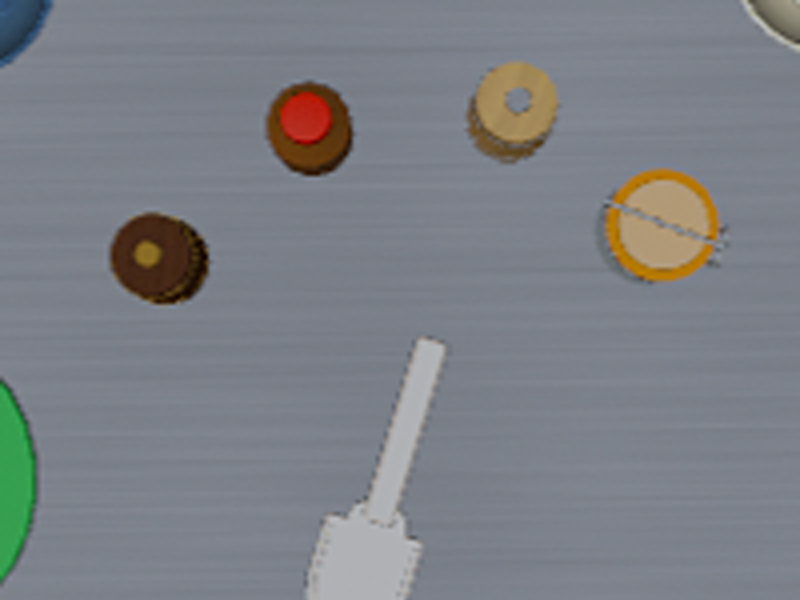

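The crop shows the scoop handle axis running from (431,340) to (382,515), the bottle cap at (305,118), the pale knob at (517,100), the dark knob at (147,254) and the jar lid at (662,224), all in crop pixels.

```bash
cat >> h.py <<'E'
def mv(x,y,z,yaw,n=None,turn=True):
    s=get_state();M=T(s);R=M[:3,:3]
    cy,sy=np.cos(yaw),np.sin(yaw);G=np.array([[cy,sy,0],[sy,-cy,0],[0,0,-1.]])
    r=Ro.from_matrix(R.T@G).as_rotvec(); A=G if turn else R
    d=A.T@(np.array([x,y,z])-M[:3,3])*1000
    k=n or int(np.ceil(np.linalg.norm(d)/50))
    print("t",round(s["t"],1),"at",M[:3,3].round(4),"gap",round(s["finger_gap"],4),"F",np.round(s["contact_force"],1),"| turn",r.round(3),"| total mm",d.round(1),"| /",k,(d/max(k,1)).round(1))
E
python3 - <<'E'
from h import *
import pickle
c=pickle.load(open("top.pkl","rb"))
f=lambda u,v,h:pix(c,230+u/4-.4,195+v/4-.4,h)
a=f(431,340,.012);b=f(382,515,.012);d=a-b;print("handle",a,b,np.arctan2(d[1],d[0]))
u=d/np.linalg.norm(d);g=a-u*.085;print("grip",g)
for n,p in dict(bot=(305,118,.11),pale=(517,100,.11),dark=(147,254,.11),jar=(662,224,.087)).items(): print(n,f(*p).round(4))
yaw=np.arctan2(d[1],d[0])
mv(g[0],g[1],.12,yaw)
E
```

```text
handle [ 0.53622901 -0.01006255  0.012     ] [0.43635281 0.01954155 0.012     ] -0.2881581480680482
grip [0.45473365 0.01409332 0.012     ]
bot [0.6558 0.0573 0.11  ]
pale [ 0.6639 -0.0569  0.11  ]
dark [0.5838 0.1429 0.11  ]
jar [ 0.5972 -0.1361  0.087 ]
t 0.1 at [ 0.1343 -0.5585  0.1748] gap 0.0922 F [ 0.   0.1 -0.3] | turn [-0.002  0.     0.524] | total mm [ 144.5 -640.    54.8] | / 14 [ 10.3 -45.7   3.9]
```

jog_arm(
  plan=[
    [1, [0, 0, 0], [0, 0, 0.175]],
    [1, [0, 0, 0], [0, 0, 0.175]],
    [1, [0, 0, 0], [0, 0, 0.174]],
    [1, [12, -53, 0], [0, 0, 0]],
    [1, [12, -53, 0], [0, 0, 0]],
    [1, [12, -53, 0], [0, 0, 0]],
    [1, [12, -53, 0], [0, 0, 0]],
    [1, [12, -53, 0], [0, 0, 0]],
    [1, [12, -53, 0], [0, 0, 0]],
    [1, [12, -53, 0], [0, 0, 0]],
    [1, [12, -53, 0], [0, 0, 0]],
    [1, [12, -53, 0], [0, 0, 0]],
  ],
)

```text
t: 1.6
position: [0.3739, -0.1307, 0.1755]
ee_rot: [0.0, 0.99, -0.144, 0.0]
contact_force: [1.1, -0.8, 1.1]
finger_gap: 0.0916
finger_force: 0.0
```

jog_arm(
  plan=[
    [1, [12, -53, 0], [0, 0, 0]],
    [1, [12, -53, 0], [0, 0, 0]],
    [1, [12, -53, 0], [0, 0, 0]],
    [0.5, [0, 0, 20], [0, 0, 0]],
    [0.5, [0, 0, 0], [0, 0, 0]],
    [0.5, [0, 0, 0], [0, 0, 0]],
  ],
)

```text
t: 2.35
position: [0.4531, 0.0093, 0.156]
ee_rot: [0.0, 0.99, -0.144, 0.0]
contact_force: [-0.8, 0.6, -0.2]
finger_gap: 0.0639
finger_force: 0.0
```

```bash
python3 - <<'E'
from h import *
c=snap("wrist");save(c,"w1.png");mv(.4547,.0141,.003,-.288,2)
E
```

```text
t 2.4 at [0.4534 0.0091 0.1563] gap 0.0598 F [-0.1 -0.9 -0.9] | turn [ 0.    -0.001 -0.001] | total mm [-1.000e-01 -5.200e+00  1.533e+02] | / 2 [-0.1 -2.6 76.7]
```

View pics/w1.png

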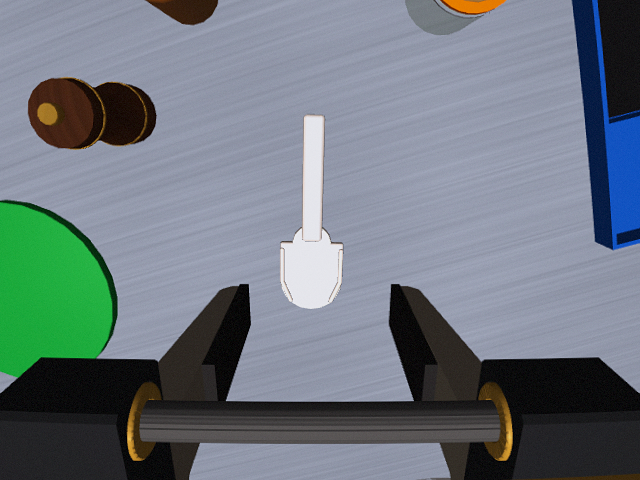

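The wrist view shows the handle from (314,116) to (312,240) and the blade tip at (312,308). It is well aligned with the tool.

```bash
python3 - <<'E'
from h import *
c=snap("wrist")
a=pix(c,314.5,116,.013);b=pix(c,312.3,240,.013);t=pix(c,312,308,.005)
d=a-b;u=d/np.linalg.norm(d);g=a-u*.085;y=np.arctan2(d[1],d[0]);print(a,b,t,np.linalg.norm(d),np.linalg.norm(a-t),y,g)
mv(g[0],g[1],.003,y,3)
E
```

```text
[ 0.53528131 -0.01102946  0.013     ] [0.43338077 0.02169922 0.013     ] [0.36548889 0.04270861 0.005     ] 0.1070275016009324 0.17827295290136952 -0.3107753624116667 [0.45435308 0.01496328 0.013     ]
t 2.5 at [0.4535 0.009  0.1565] gap 0.056 F [-0.3 -0.2  0.8] | turn [-0.    -0.001  0.021] | total mm [ -1.   -5.9 153.5] | / 3 [-0.3 -2.  51.2]
```

jog_arm(
  plan=[
    [0.5, [-1, -6, 0], [0, 0, 0.02]],
    [0.5, [0, 0, 50], [0, 0, 0]],
    [0.5, [0, 0, 50], [0, 0, 0]],
    [0.5, [0, 0, 38], [0, 0, 0]],
    [0.5, [0, 0, 15], [0, 0, 0]],
    [0.5, [0, 0, 0], [0, 0, 0]],
    [0, [0, 0, 0], [0, 0, 0]],
    [0, [0, 0, 0], [0, 0, 0]],
    [0, [0, 0, 0], [0, 0, 0]],
    [0, [0, 0, 0], [0, 0, 0]],
    [0, [0, 0, 0], [0, 0, 0]],
  ],
)

```text
t: 3.82
position: [0.4539, 0.0158, 0.0028]
ee_rot: [0.0, 0.988, -0.153, 0.0]
contact_force: [1.4, -0.3, 0.5]
finger_gap: 0.0008
finger_force: 0.0
```

```bash
python3 - <<'E'
from h import *
c=snap("wrist");save(c,"w2.png");mv(.454,.015,.003,-.31,2)
E
```

```text
t 3.9 at [0.4539 0.0158 0.0027] gap 0.0005 F [-0.4 -0.2  0.1] | turn [-0.    -0.     0.002] | total mm [ 0.4  0.7 -0.3] | / 2 [ 0.2  0.4 -0.1]
```

View pics/w2.png

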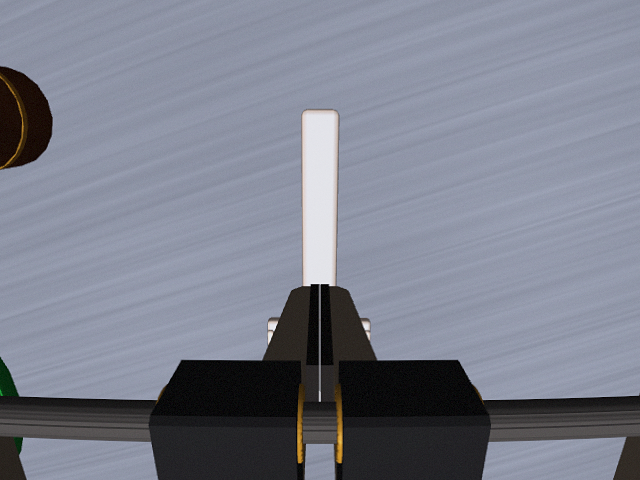

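The fingers are shut and sit right over the handle at (320,285). The gap is about 0, so I'll check the heights with the depth image.

```bash
python3 - <<'E'
from h import *
c=snap("wrist");P=world(c);np.set_printoptions(suppress=True,precision=4)
print("hand_eye",np.array(c["hand_eye"]))
for u,v in [(100,200),(550,200),(320,130),(320,200),(320,270),(320,284),(308,300),(335,300),(313,290),(272,330),(367,330)]: print(u,v,P[v,u],c["range_z"][v,u])
c=snap("scene");i=c["color"];cx=i[150:270,310:470];save(c,"s2.png",cv2.resize(cx,(800,600),interpolation=cv2.INTER_CUBIC))
E
```

```text
hand_eye [[ 0.0003 -0.9576 -0.288   0.0825]
 [ 1.      0.0002  0.0004 -0.0002]
 [-0.0003 -0.288   0.9576 -0.2086]
 [ 0.      0.      0.      1.    ]]
100 200 [ 0.5288  0.1155 -0.0014] 0.21562842
550 200 [ 0.4559 -0.1143 -0.0008] 0.21505019
320 130 [ 0.5273 -0.0077  0.0138] 0.19070317
320 200 [0.4957 0.0023 0.0147] 0.1993965
320 270 [0.4604 0.0135 0.013 ] 0.21173401
320 284 [0.4644 0.0123 0.0415] 0.18322253
308 300 [0.4654 0.0172 0.0571] 0.16837451
335 300 [0.4623 0.0065 0.0577] 0.16778125
313 290 [0.4651 0.0153 0.0476] 0.17747135
272 330 [0.4324 0.0505 0.0075] 0.22791938
367 330 [ 0.4156 -0.      0.0063] 0.22929157
```

View pics/s2.png

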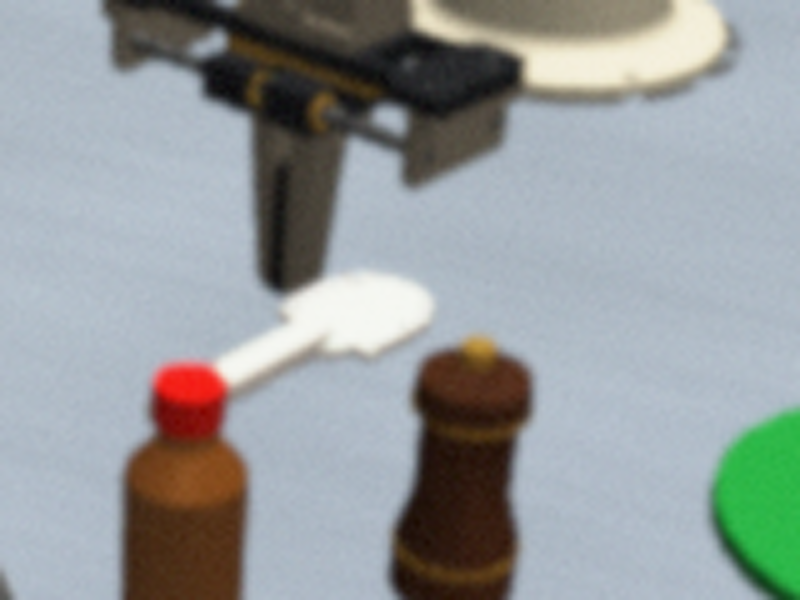

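The scene crop shows the fingertips hovering well above the scoop, with the tip at about (285,290) in the crop. I'll work out the real tip height by projection.

```bash
python3 - <<'E'
from h import *
s=get_state();p=s["position"]
for n in("scene","wrist"):
    c=snap(n);Mi=np.linalg.inv(c["M"]);r=cv2.Rodrigues(Mi[:3,:3])[0]
    for h in(0,.015,.03,.04,.05):
        q=p+[0,0,h];w,_=cv2.projectPoints(q[None],r,Mi[:3,3],np.array(c["intrinsics"]),np.array(c["D"],float));w=w.ravel()
        print(n,h,w.round(1),((w-[310,150])*5).round(0))
s=get_state();print(s["q"].round(3),tcp_to_grasp)
E
```

```text
scene 0 [366.5 221.1] [282. 356.]
scene 0.015 [366.9 215.6] [284. 328.]
scene 0.03 [367.2 209.9] [286. 299.]
scene 0.04 [367.5 206.1] [287. 280.]
scene 0.05 [367.7 202.2] [289. 261.]
wrist 0 [319.5 275.2] [ 48. 626.]
wrist 0.015 [319.6 286. ] [ 48. 680.]
wrist 0.03 [319.6 298.4] [ 48. 742.]
wrist 0.04 [319.6 307.7] [ 48. 789.]
wrist 0.05 [319.6 318.1] [ 48. 840.]
[-0.232  0.067  2.071  0.     1.004  1.647] 0.0187
```

The real fingertips end about 35–38 mm behind the reported TCP. I'll open, go down gently and confirm by contact.

jog_arm(
  plan=[
    [0.5, [0, 0, 0], [0, 0, 0]],
    [0.5, [0, 0, 0], [0, 0, 0]],
    [0.5, [0, 0, 0], [0, 0, 0]],
    [0.5, [0, 0, 0], [0, 0, 0]],
    [0.5, [0, 0, 10], [0, 0, 0]],
    [0.5, [0, 0, 10], [0, 0, 0]],
    [0.5, [0, 0, 6], [0, 0, 0]],
    [0.5, [0, 0, 2], [0, 0, 0]],
    [0.5, [0, 0, 0], [0, 0, 0]],
    [0.5, [0, 0, 0], [0, 0, 0]],
  ],
)

```text
t: 5.32
position: [0.4542, 0.0157, -0.025]
ee_rot: [0.0, 0.988, -0.153, 0.0]
contact_force: [0.3, -0.7, 0.6]
finger_gap: 0.0459
finger_force: 0.0
```

```bash
python3 - <<'E'
from h import *
c=snap("wrist");save(c,"w3.png");mv(.454,.015,-.034,-.31,2)
E
```

```text
t 5.4 at [ 0.4542  0.0158 -0.025 ] gap 0.046 F [0.5 0.1 0.7] | turn [-0.    -0.001  0.002] | total mm [0.  0.8 9. ] | / 2 [0.  0.4 4.5]
```

View pics/w3.png

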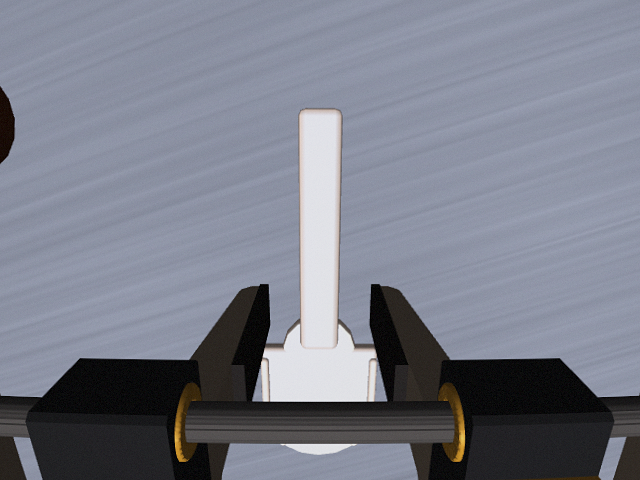

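The fingers straddle the handle and the blade junction is at (320,348). There is still no contact at reported z −25 mm, so the offset is real. Descending in small steps.

jog_arm(
  plan=[
    [0.5, [0, 0, 3], [0, 0, 0]],
    [0.5, [0, 0, 2], [0, 0, 0]],
    [0.5, [0, 0, 0], [0, 0, 0]],
  ],
)

```text
t: 5.75
position: [0.4537, 0.0159, -0.0305]
ee_rot: [-0.0, 0.988, -0.153, -0.0]
contact_force: [0.1, -0.6, -0.4]
finger_gap: 0.0458
finger_force: 0.0
```

jog_arm(
  plan=[
    [0.5, [0, 0, 1.5], [0, 0, 0]],
    [0.5, [0, 0, 0], [0, 0, 0]],
  ],
)

```text
t: 6.0
position: [0.4538, 0.0158, -0.0319]
ee_rot: [-0.0, 0.988, -0.153, -0.0]
contact_force: [0.1, -0.4, 0.6]
finger_gap: 0.0462
finger_force: 0.0
```

jog_arm(
  plan=[
    [0.5, [0, 0, 1.5], [0, 0, 0]],
    [0.5, [0, 0, 0], [0, 0, 0]],
  ],
)

```text
t: 6.25
position: [0.4538, 0.0158, -0.0334]
ee_rot: [-0.0, 0.988, -0.153, -0.0]
contact_force: [0.8, 0.3, -0.5]
finger_gap: 0.046
finger_force: 0.0
```

Still no contact, and the tips should now be about 3–5 mm above the table. Closing here.

jog_arm(
  plan=[
    [0.5, [0, 0, 1], [0, 0, 0]],
    [0, [0, 0, 0], [0, 0, 0]],
    [0, [0, 0, 0], [0, 0, 0]],
    [0, [0, 0, 0], [0, 0, 0]],
    [0, [0, 0, 0], [0, 0, 0]],
    [0, [0, 0, 0], [0, 0, 0]],
    [0, [0, 0, 0], [0, 0, 0]],
  ],
)

```text
t: 7.12
position: [0.4539, 0.0158, -0.0343]
ee_rot: [-0.0, 0.988, -0.153, 0.0]
contact_force: [0.9, 0.6, 0.6]
finger_gap: 0.0173
finger_force: 30.0
```

Gripped: gap 17 mm, 30 N. Now lift and carry it to the crate.

jog_arm(
  plan=[
    [0, [0, 0, -30], [0, 0, 0]],
    [0, [0, 0, -50], [0, 0, 0]],
    [0, [0, 0, -45], [0, 0, 0]],
    [0, [0, 0, 0], [0, 0, -0.15]],
    [0, [0, 0, 0], [0, 0, -0.14]],
    [0, [0, 0, 0], [0, 0, 0]],
  ],
)

```text
t: 7.88
position: [0.4537, 0.0158, 0.0906]
ee_rot: [-0.0, 1.0, -0.01, -0.0]
contact_force: [0.5, 0.0, -0.1]
finger_gap: 0.018
finger_force: 30.0
```

```bash
python3 -c "
from h import *
mv(.462,-.370,.085,-.02)"
```

```text
t 7.9 at [0.4537 0.0158 0.0906] gap 0.018 F [ 0.5  0.  -0.1] | turn [-0.  0.  0.] | total mm [ 16.  385.6   5.6] | / 8 [ 2.  48.2  0.7]
```

jog_arm(
  plan=[
    [0, [2, 48, 0], [0, 0, 0]],
    [0, [2, 48, 0], [0, 0, 0]],
    [0, [2, 48, 0], [0, 0, 0]],
    [0, [2, 48, 0], [0, 0, 0]],
    [0, [2, 48, 0], [0, 0, 0]],
    [0, [2, 48, 0], [0, 0, 0]],
    [0, [2, 48, 0], [0, 0, 0]],
    [0, [2, 49, 0], [0, 0, 0]],
    [0, [0, 0, 30], [0, 0, 0]],
    [0, [0, 0, 30], [0, 0, 0]],
    [0, [0, 0, 0], [0, 0, 0]],
  ],
)

```text
t: 9.25
position: [0.4609, -0.3673, 0.0276]
ee_rot: [-0.003, 1.0, -0.01, -0.002]
contact_force: [-0.0, -0.3, 0.2]
finger_gap: 0.0174
finger_force: 30.0
```

```bash
python3 - <<'E'
from h import *
mv(.462,-.370,-.0295,-.02)
c=snap("wrist");save(c,"w4.png")
E
```

```text
t 9.2 at [ 0.4609 -0.3673  0.0276] gap 0.0174 F [-0.  -0.3  0.2] | turn [-0.005  0.004 -0.001] | total mm [ 1.2  2.7 57.1] | / 2 [ 0.6  1.4 28.6]
```

View pics/w4.png

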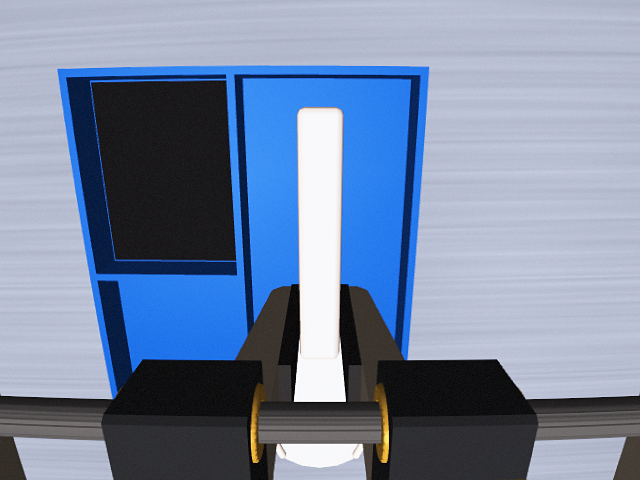

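The wrist view shows the scoop over the long compartment. The inner walls are at about u 240–412, and the scoop at 320 needs about 2–3 mm to the right. Lowering and releasing.

jog_arm(
  plan=[
    [0, [1, 3, 20], [0, 0, 0]],
    [0, [0, 0, 20], [0, 0, 0]],
    [0, [0, 0, 12], [0, 0, 0]],
    [0, [0, 0, 4], [0, 0, 0]],
    [0, [0, 0, 0], [0, 0, 0]],
    [0, [0, 0, 0], [0, 0, 0]],
  ],
)

```text
t: 10.05
position: [0.4643, -0.373, -0.0246]
ee_rot: [0.001, 1.0, -0.009, 0.0]
contact_force: [-0.6, 0.4, -0.6]
finger_gap: 0.0177
finger_force: 30.0
```

jog_arm(
  plan=[
    [0, [0, 0, 1.5], [0, 0, 0]],
    [0.4, [0, 0, 0], [0, 0, 0]],
    [0.4, [0, 0, 0], [0, 0, 0]],
    [0.4, [0, 0, 0], [0, 0, 0]],
    [0.4, [0, 0, 0], [0, 0, 0]],
    [0.4, [0, 0, -30], [0, 0, 0]],
    [0.4, [0, 0, -50], [0, 0, 0]],
    [1, [0, 0, -40], [0, 0, 0]],
    [1, [0, 0, 0], [0, 0, 0]],
  ],
)

```text
t: 11.18
position: [0.4659, -0.3749, 0.0976]
ee_rot: [0.003, 1.0, -0.009, 0.003]
contact_force: [0.4, -0.7, -0.8]
finger_gap: 0.0545
finger_force: 0.0
```

```bash
python3 - <<'E'
from h import *
mv(.597,-.137,.085,0)
c=snap("wrist");save(c,"w5.png")
E
```

```text
t 11.2 at [ 0.4659 -0.3749  0.0976] gap 0.0545 F [ 0.4 -0.7 -0.8] | turn [ 0.006 -0.005 -0.018] | total mm [ 131.1 -237.9   12.6] | / 6 [ 21.8 -39.7   2.1]
```

View pics/w5.png

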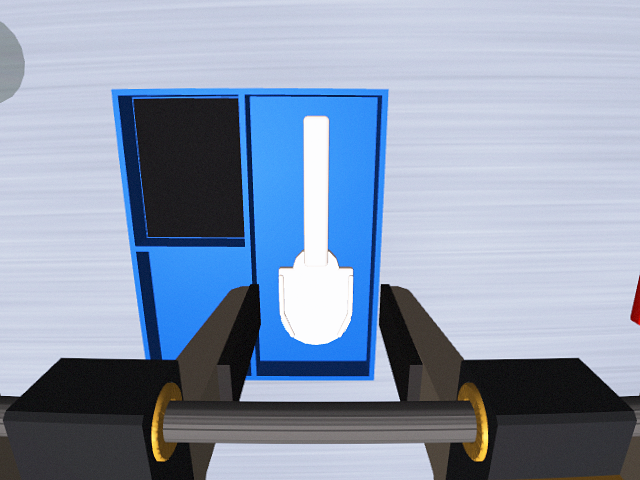

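The scoop lies flat in the long compartment, handle end at (316,116) and blade tip at (316,345).

```bash
python3 - <<'E'
from h import *
c=snap("wrist")
a=pix(c,316,116,.017);t=pix(c,316,345,.011);print("scoop",a,t,(a+t)/2)
q=[pix(c,u,v,.026) for u,v in((112,90),(388,90),(375,379))];print(np.round(q,4))
d=q[0]-q[1];print("yaw",np.arctan2(-d[0],d[1]),"ctr",(q[0]+q[2])/2)
mv(.597,-.137,.085,0)
E
```

```text
scoop [ 0.54868603 -0.37305981  0.017     ] [ 0.37101807 -0.36944523  0.011     ] [ 0.45985205 -0.37125252  0.014     ]
[[ 0.5685 -0.2408  0.026 ]
 [ 0.5641 -0.4198  0.026 ]
 [ 0.3482 -0.4159  0.026 ]]
yaw -0.024543103366209008 ctr [ 0.45836618 -0.32836211  0.026     ]
t 11.3 at [ 0.4637 -0.3723  0.093 ] gap 0.0627 F [ 0.4  0.2 -1.1] | turn [-0.     0.    -0.018] | total mm [ 133.3 -235.3    8. ] | / 6 [ 22.2 -39.2   1.3]
```

jog_arm(
  plan=[
    [1, [0, 0, 0], [0, 0, -0.018]],
    [1, [22, -39, 0], [0, 0, 0]],
    [1, [22, -39, 0], [0, 0, 0]],
    [1, [22, -39, 0], [0, 0, 0]],
    [1, [22, -39, 0], [0, 0, 0]],
    [1, [22, -39, 0], [0, 0, 0]],
    [1, [22, -40, 0], [0, 0, 0]],
    [1, [0, 0, 0], [0, 0, 0]],
    [1, [0, 0, 0], [0, 0, 0]],
  ],
)

```text
t: 12.4
position: [0.5949, -0.1375, 0.0919]
ee_rot: [-0.0, 1.0, 0.0, -0.001]
contact_force: [-0.2, -0.7, -0.7]
finger_gap: 0.0918
finger_force: 0.0
```

```bash
python3 - <<'E'
from h import *
mv(.597,-.137,-.003,0)
c=snap("wrist");save(c,"w6.png")
E
```

```text
t 12.4 at [ 0.5949 -0.1375  0.0919] gap 0.0918 F [-0.2 -0.7 -0.7] | turn [-0.     0.002  0.   ] | total mm [ 2.1 -0.5 94.9] | / 2 [ 1.  -0.3 47.5]
```

View pics/w6.png

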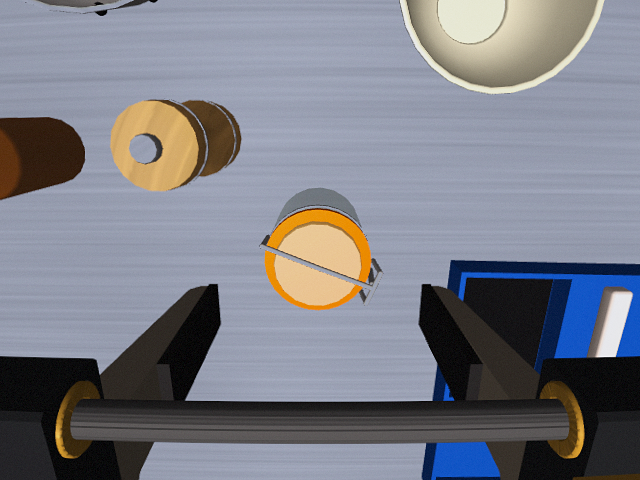

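The jar lid is centred at (318,263) between the fingers. Going down to grip.

jog_arm(
  plan=[
    [1, [2, 0, 30], [0, 0, 0]],
    [1, [0, 0, 40], [0, 0, 0]],
    [1, [0, 0, 25], [0, 0, 0]],
    [1, [0, 0, 0], [0, 0, 0]],
    [0, [0, 0, 0], [0, 0, 0]],
    [0, [0, 0, 0], [0, 0, 0]],
    [0, [0, 0, 0], [0, 0, 0]],
    [0, [0, 0, 0], [0, 0, 0]],
    [0, [0, 0, 0], [0, 0, 0]],
  ],
)

```text
t: 13.58
position: [0.5987, -0.1373, -0.0006]
ee_rot: [0.0, 1.0, -0.0, 0.001]
contact_force: [-1.0, 1.8, 5.8]
finger_gap: 0.0615
finger_force: 30.0
```

jog_arm(
  plan=[
    [0, [0, 0, 0], [0, 0, 0]],
    [0, [0, 0, 0], [0, 0, 0]],
  ],
)

```text
t: 13.82
position: [0.5987, -0.1373, -0.0006]
ee_rot: [0.0, 1.0, -0.0, 0.001]
contact_force: [-0.7, 2.6, 5.7]
finger_gap: 0.0614
finger_force: 30.0
```

jog_arm(
  plan=[
    [0, [0, 0, -20], [0, 0, 0]],
    [0, [0, 0, -40], [0, 0, 0]],
    [0, [0, 0, 0], [0, 0, 0]],
    [0, [0, 0, 0], [0, 0, 0]],
  ],
)

```text
t: 14.32
position: [0.5971, -0.1373, 0.0573]
ee_rot: [-0.0, 1.0, -0.0, -0.001]
contact_force: [-0.6, -0.7, -3.7]
finger_gap: 0.0615
finger_force: 30.0
```

```bash
python3 - <<'E'
from h import *
C=np.array([.4583,-.328]);a=-.022;R=np.array([[np.cos(a),-np.sin(a)],[np.sin(a),np.cos(a)]])
j=C+R@[.054,.047];p=C+R@[-.054,.047];print(j,p)
mv(j[0],j[1],.060,-.02)
E
```

```text
[ 0.51332085 -0.28219928] [ 0.40534698 -0.27982347]
t 14.3 at [ 0.5971 -0.1373  0.0573] gap 0.0615 F [-0.6 -0.7 -3.7] | turn [-0.     0.001  0.02 ] | total mm [-80.8 146.6  -2.7] | / 4 [-20.2  36.6  -0.7]
```

The jar is lifted and weighs about right. The 5.8 N upward force during the grip suggests the palm may have touched the lid, so I'll measure the gripper's own geometry in the wrist camera while carrying on.

```bash
python3 - <<'E'
from h import *
c=snap("wrist");P=world(c);M=np.linalg.inv(T(get_state()))
Q=P@M[:3,:3].T+M[:3,3]
save(c,"w7.png")
np.set_printoptions(suppress=True,precision=4)
ok=~np.isnan(Q[...,2])
for v in range(270,480,15):
    print(v,[(u,Q[v,u].round(3).tolist()) for u in (150,215,245,320)])
E
```

```text
270 [(150, [-0.019, -0.118, 0.057]), (215, [-0.018, -0.072, 0.057]), (245, [-0.019, -0.051, 0.058]), (320, [0.03, 0.001, -0.069])]
285 [(150, [-0.03, -0.119, 0.056]), (215, [-0.03, -0.073, 0.058]), (245, [0.011, -0.033, -0.04]), (320, [0.027, 0.001, -0.078])]
300 [(150, [-0.041, -0.121, 0.056]), (215, [0.011, -0.043, -0.055]), (245, [0.011, -0.03, -0.055]), (320, [0.024, 0.001, -0.083])]
315 [(150, [-0.053, -0.123, 0.057]), (215, [0.011, -0.039, -0.069]), (245, [0.014, -0.027, -0.075]), (320, [0.02, 0.001, -0.086])]
330 [(150, [-0.066, -0.124, 0.057]), (215, [0.012, -0.036, -0.082]), (245, [0.01, -0.026, -0.078]), (320, [0.014, 0.001, -0.086])]
345 [(150, [-0.079, -0.126, 0.057]), (215, [0.011, -0.034, -0.091]), (245, [0.01, -0.025, -0.088]), (320, [0.008, 0.001, -0.085])]
360 [(150, [0.033, -0.036, -0.133]), (215, [0.011, -0.032, -0.099]), (245, [-0.003, -0.027, -0.078]), (320, [0.003, 0.001, -0.086])]
375 [(150, [0.033, -0.034, -0.139]), (215, [0.008, -0.031, -0.103]), (245, [-0.01, -0.028, -0.077]), (320, [-0.002, 0.001, -0.089])]
390 [(150, [0.032, -0.033, -0.142]), (215, [0.003, -0.032, -0.103]), (245, [-0.117, -0.057, 0.057]), (320, [-0.01, 0.001, -0.086])]
405 [(150, [0.028, -0.034, -0.142]), (215, [0.028, -0.021, -0.141]), (245, [0.028, -0.015, -0.141]), (320, [0.028, 0.0, -0.141])]
420 [(150, [0.026, -0.033, -0.144]), (215, [0.027, -0.02, -0.145]), (245, [0.027, -0.014, -0.145]), (320, [0.028, 0.0, -0.145])]
435 [(150, [0.024, -0.033, -0.145]), (215, [0.024, -0.02, -0.145]), (245, [0.024, -0.014, -0.145]), (320, [0.024, 0.0, -0.145])]
450 [(150, [0.02, -0.034, -0.145]), (215, [-0.177, -0.085, 0.058]), (245, [-0.177, -0.06, 0.058]), (320, [-0.176, 0.001, 0.057])]
465 [(150, [0.015, -0.035, -0.144]), (215, [-0.194, -0.087, 0.059]), (245, [-0.192, -0.061, 0.057]), (320, [-0.192, 0.001, 0.057])]
```

View pics/w7.png

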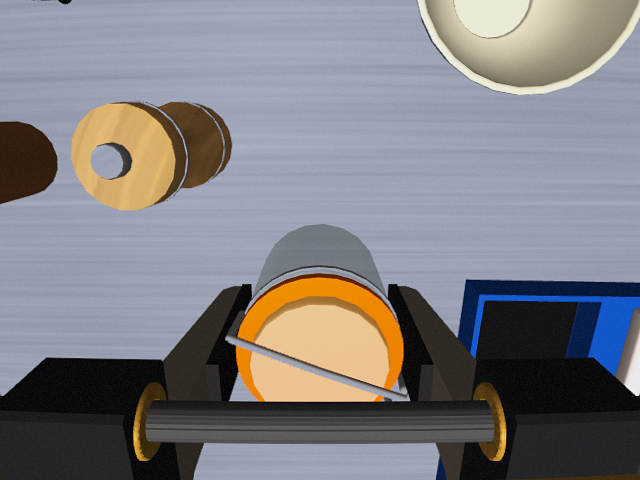

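The gripper geometry shows tips at tool z −37 mm and blocks beyond −130 mm, so the whole gripper is offset 37 mm and the palm has ample clearance. The jar is held upright at (320,330). Carrying it to the mat pocket.

jog_arm(
  plan=[
    [0, [0, 0, 0], [0, 0, 0.02]],
    [0, [-20, 37, 0], [0, 0, 0]],
    [0, [-20, 37, 0], [0, 0, 0]],
    [0, [-20, 36, 0], [0, 0, 0]],
    [0, [-20, 36, 0], [0, 0, 0]],
    [0, [0, 0, 0], [0, 0, 0]],
    [0, [0, 0, 10], [0, 0, 0]],
    [0, [0, 0, 10], [0, 0, 0]],
    [0, [0, 0, 0], [0, 0, 0]],
    [0, [0, 0, 0], [0, 0, 0]],
  ],
)

```text
t: 15.62
position: [0.5152, -0.2813, 0.0381]
ee_rot: [-0.0, 1.0, -0.01, -0.0]
contact_force: [-0.1, -0.3, -2.3]
finger_gap: 0.0614
finger_force: 30.0
```

```bash
python3 -c "
from h import *
mv(.5133,-.2822,.005,-.02)"
```

```text
t 15.6 at [ 0.5152 -0.2813  0.0381] gap 0.0614 F [-0.1 -0.3 -2.3] | turn [-0.     0.     0.001] | total mm [-1.9  0.9 33.1] | / 1 [-1.9  0.9 33.1]
```

jog_arm(
  plan=[
    [0, [-2, 1, 10], [0, 0, 0]],
    [0, [0, 0, 10], [0, 0, 0]],
    [0, [0, 0, 7], [0, 0, 0]],
    [0, [0, 0, 3], [0, 0, 0]],
    [0, [0, 0, 0], [0, 0, 0]],
    [0, [0, 0, 0], [0, 0, 0]],
  ],
)

```text
t: 16.38
position: [0.5132, -0.283, 0.0086]
ee_rot: [0.0, 1.0, -0.01, 0.0]
contact_force: [0.2, -0.3, -1.7]
finger_gap: 0.0616
finger_force: 30.0
```

jog_arm(
  plan=[
    [0, [0, 0, 2], [0, 0, 0]],
    [0, [0, 0, 0], [0, 0, 0]],
    [0, [0, 0, 0], [0, 0, 0]],
  ],
)

```text
t: 16.75
position: [0.513, -0.2828, 0.0063]
ee_rot: [0.0, 1.0, -0.01, 0.0]
contact_force: [0.1, -0.0, -2.4]
finger_gap: 0.0614
finger_force: 30.0
```

jog_arm(
  plan=[
    [0, [0, 0, 1.5], [0, 0, 0]],
    [0, [0, 0, 0], [0, 0, 0]],
    [0, [0, 0, 0], [0, 0, 0]],
  ],
)

```text
t: 17.12
position: [0.5129, -0.2828, 0.0047]
ee_rot: [-0.0, 1.0, -0.01, -0.0]
contact_force: [0.2, -0.0, -2.7]
finger_gap: 0.0614
finger_force: 30.0
```

jog_arm(
  plan=[
    [1, [0, 0, 0], [0, 0, 0]],
    [1, [0, 0, 0], [0, 0, 0]],
    [1, [0, 0, 0], [0, 0, 0]],
    [1, [0, 0, 0], [0, 0, 0]],
    [1, [0, 0, -30], [0, 0, 0]],
    [1, [0, 0, -50], [0, 0, 0]],
    [1, [0, 0, -30], [0, 0, 0]],
    [1, [0, 0, 0], [0, 0, -0.02]],
    [1, [0, 0, 0], [0, 0, 0]],
    [1, [0, 0, 0], [0, 0, 0]],
  ],
)

```text
t: 18.38
position: [0.5118, -0.2819, 0.1126]
ee_rot: [-0.001, 1.0, -0.0, -0.001]
contact_force: [-0.2, 0.6, 0.7]
finger_gap: 0.092
finger_force: 0.0
```

```bash
python3 - <<'E'
from h import *
mv(.664,-.0565,.11,0)
c=snap("wrist");save(c,"w8.png")
E
```

```text
t 18.4 at [ 0.5118 -0.2819  0.1126] gap 0.092 F [-0.2  0.6  0.7] | turn [-0.002  0.003 -0.   ] | total mm [ 152.2 -225.4    2.6] | / 6 [ 25.4 -37.6   0.4]
```

View pics/w8.png

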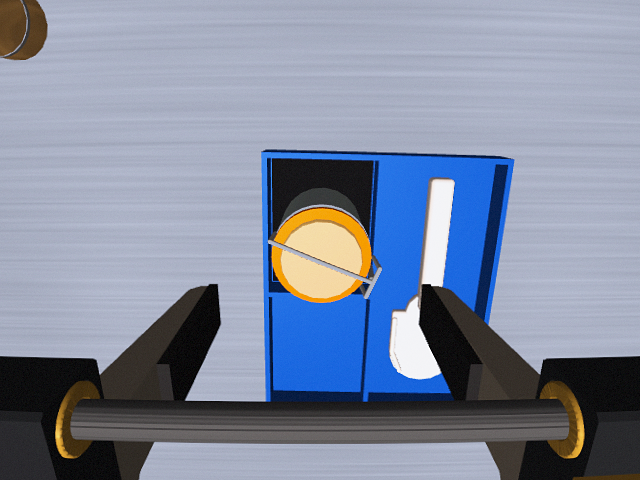

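The jar stands in the black-mat pocket at (320,255) and the scoop is still flat. Next, the pale mill.

jog_arm(
  plan=[
    [1, [25, -37, 0], [0, 0, 0]],
    [1, [25, -37, 0], [0, 0, 0]],
    [1, [25, -38, 0], [0, 0, 0]],
    [1, [25, -38, 0], [0, 0, 0]],
    [1, [26, -38, 0], [0, 0, 0]],
    [1, [26, -38, 0], [0, 0, 0]],
    [1, [0, 0, 0], [0, 0, 0]],
    [1, [0, 0, 0], [0, 0, 0]],
    [1, [0, 0, 0], [0, 0, 0]],
  ],
)

```text
t: 19.55
position: [0.6643, -0.0579, 0.1143]
ee_rot: [0.0, 1.0, -0.001, -0.0]
contact_force: [0.7, -0.3, -1.2]
finger_gap: 0.0919
finger_force: 0.0
```

```bash
python3 - <<'E'
from h import *
c=snap("wrist");P=world(c);z=P[...,2]
m=(z>.08)&(z<.125)&(np.hypot(P[...,0]-.664,P[...,1]+.0565)<.045)
q=P[m];r=cv2.minEnclosingCircle(q[:,:2].astype(np.float32));print("pale",r,q.mean(0))
mv(.664,-.0565,.006,0)
E
```

```text
pale ((0.6646592617034912, -0.056626997888088226), 0.02355150692164898) [ 0.66845746 -0.05668227  0.10011274]
t 19.6 at [ 0.6644 -0.058   0.1145] gap 0.0922 F [-0.1  0.2 -0.1] | turn [ 0.     0.001 -0.002] | total mm [ -0.4  -1.5 108.5] | / 3 [-0.1 -0.5 36.2]
```

jog_arm(
  plan=[
    [1, [0, -1.5, 30], [0, 0, 0]],
    [1, [0, 0, 40], [0, 0, 0]],
    [1, [0, 0, 30], [0, 0, 0]],
    [1, [0, 0, 8], [0, 0, 0]],
    [1, [0, 0, 0], [0, 0, 0]],
    [1, [0, 0, 0], [0, 0, 0]],
    [1, [0, 0, 0], [0, 0, 0]],
    [0, [0, 0, 0], [0, 0, 0]],
    [0, [0, 0, 0], [0, 0, 0]],
    [0, [0, 0, 0], [0, 0, 0]],
    [0, [0, 0, 0], [0, 0, 0]],
    [0, [0, 0, 0], [0, 0, 0]],
  ],
)

```text
t: 21.1
position: [0.665, -0.0554, 0.0067]
ee_rot: [0.0, 1.0, -0.0, 0.0]
contact_force: [-0.2, -0.6, 0.8]
finger_gap: 0.0445
finger_force: 30.3
```

jog_arm(
  plan=[
    [0, [0, 0, 0], [0, 0, 0]],
    [0, [0, 0, 0], [0, 0, 0]],
  ],
)

```text
t: 21.35
position: [0.6649, -0.0554, 0.0067]
ee_rot: [0.0, 1.0, -0.0, -0.0]
contact_force: [0.5, -1.1, 0.6]
finger_gap: 0.0439
finger_force: 30.0
```

The gap is 44 mm instead of 38, so the pad tops are bearing on the head flare. Reopen and grip about 5 mm lower.

jog_arm(
  plan=[
    [0.6, [0, 0, 0], [0, 0, 0]],
    [0.6, [0, 0, 0], [0, 0, 0]],
    [0.6, [0, 0, 0], [0, 0, 0]],
    [0.6, [0, 0, 5], [0, 0, 0]],
    [0.6, [0, 0, 0], [0, 0, 0]],
    [0.6, [0, 0, 0], [0, 0, 0]],
    [0, [0, 0, 0], [0, 0, 0]],
    [0, [0, 0, 0], [0, 0, 0]],
    [0, [0, 0, 0], [0, 0, 0]],
    [0, [0, 0, 0], [0, 0, 0]],
    [0, [0, 0, 0], [0, 0, 0]],
  ],
)

```text
t: 22.72
position: [0.6651, -0.0554, 0.0018]
ee_rot: [0.0, 1.0, -0.0, 0.0]
contact_force: [-0.2, -0.0, 0.6]
finger_gap: 0.0445
finger_force: 30.0
```

The gap is unchanged at 44.5 mm, so the finger faces bear on the 46 mm head cylinder, which is a stable hold because the weight hangs below it. Gentle test lift.

jog_arm(
  plan=[
    [0, [0, 0, -5], [0, 0, 0]],
    [0, [0, 0, -10], [0, 0, 0]],
    [0, [0, 0, 0], [0, 0, 0]],
    [0, [0, 0, 0], [0, 0, 0]],
  ],
)

```text
t: 23.22
position: [0.665, -0.0553, 0.0168]
ee_rot: [-0.0, 1.0, -0.0, 0.0]
contact_force: [-0.3, -0.6, -2.5]
finger_gap: 0.0444
finger_force: 30.0
```

```bash
python3 - <<'E'
from h import *
mv(.4053,-.2798,.10,-.02)
c=snap("wrist");save(c,"w9.png")
c=snap("scene");a=cv2.resize(c["color"][190:290,250:400],(450,300),interpolation=cv2.INTER_CUBIC)
w=cv2.resize(cv2.imread("pics/w9.png")[:,:,::-1],(600,450))
o=np.zeros((600,800,3),np.uint8);o[:300,:450]=a;o[300:,:]=0
o[300:600,0:400]=cv2.resize(w,(400,300))
cv2.imwrite("pics/comb9.png",o[:,:,::-1])
E
```

```text
t 23.2 at [ 0.665  -0.0553  0.0168] gap 0.0444 F [-0.3 -0.6 -2.5] | turn [-0.   -0.    0.02] | total mm [-255.1  229.7  -83.2] | / 8 [-31.9  28.7 -10.4]
```

View pics/comb9.png

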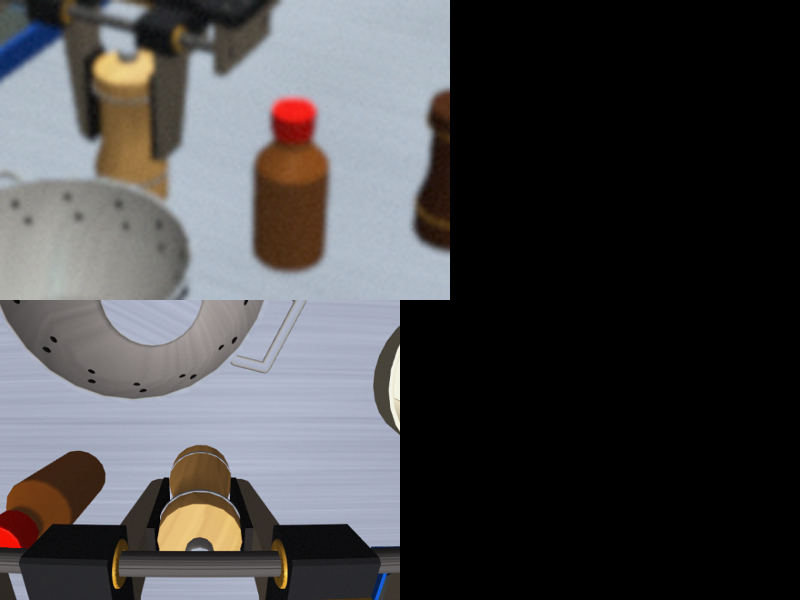

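The mill hangs upright in the grip (combined view, mill at about (125,120) in the scene part). Carry it to the bare pocket.

jog_arm(
  plan=[
    [0, [0, 0, -30], [0, 0, 0]],
    [0, [0, 0, -35], [0, 0, 0]],
    [0, [0, 0, -25], [0, 0, 0.02]],
    [0, [-25, 23, 0], [0, 0, 0]],
    [0, [-33, 30, 0], [0, 0, 0]],
    [0, [-33, 30, 0], [0, 0, 0]],
    [0, [-33, 30, 0], [0, 0, 0]],
    [0, [-33, 30, 0], [0, 0, 0]],
    [0, [-33, 30, 0], [0, 0, 0]],
    [0, [-33, 30, 0], [0, 0, 0]],
    [0, [-22, 18, 0], [0, 0, 0]],
    [0, [-10, 9, 0], [0, 0, 0]],
  ],
)

```text
t: 24.82
position: [0.4044, -0.2808, 0.1066]
ee_rot: [-0.0, 1.0, -0.011, -0.0]
contact_force: [0.8, 0.3, -0.5]
finger_gap: 0.0443
finger_force: 30.0
```

jog_arm(
  plan=[
    [0, [0, 0, 0], [0, 0, 0]],
    [0, [0, 0, 20], [0, 0, 0]],
    [0, [0, 0, 25], [0, 0, 0]],
    [0, [0, 0, 15], [0, 0, 0]],
    [0, [0, 0, 0], [0, 0, 0]],
    [0, [0, 0, 0], [0, 0, 0]],
  ],
)

```text
t: 25.58
position: [0.4061, -0.2805, 0.0475]
ee_rot: [0.001, 1.0, -0.01, 0.001]
contact_force: [-0.4, -0.2, -2.2]
finger_gap: 0.0438
finger_force: 30.0
```

```bash
python3 -c "
from h import *
mv(.4053,-.2798,.0065,-.02)"
```

```text
t 25.6 at [ 0.4061 -0.2805  0.0475] gap 0.0438 F [-0.4 -0.2 -2.2] | turn [ 0.001 -0.001  0.   ] | total mm [-0.8 -0.7 41. ] | / 1 [-0.8 -0.7 41. ]
```

jog_arm(
  plan=[
    [0, [-1, 0, 15], [0, 0, 0]],
    [0, [0, 0, 14], [0, 0, 0]],
    [0, [0, 0, 7], [0, 0, 0]],
    [0, [0, 0, 3], [0, 0, 0]],
    [0, [0, 0, 1], [0, 0, 0]],
    [0, [0, 0, 0], [0, 0, 0]],
    [0, [0, 0, 0], [0, 0, 0]],
  ],
)

```text
t: 26.45
position: [0.4046, -0.2804, 0.0071]
ee_rot: [0.0, 1.0, -0.01, 0.0]
contact_force: [0.2, 0.4, -1.8]
finger_gap: 0.0442
finger_force: 30.0
```

jog_arm(
  plan=[
    [0, [0, 0, 1], [0, 0, 0]],
    [0, [0, 0, 0], [0, 0, 0]],
    [0.85, [0, 0, 0], [0, 0, 0]],
    [0.85, [0, 0, 0], [0, 0, 0]],
    [0.85, [0, 0, 0], [0, 0, 0]],
    [0.85, [0, 0, 0], [0, 0, 0]],
    [1, [0, 0, -30], [0, 0, 0]],
    [1, [0, 0, -45], [0, 0, 0]],
    [1, [0, 0, -40], [0, 0, 0]],
    [1, [0, 0, 0], [0, 0, -0.02]],
    [1, [0, 0, 0], [0, 0, 0]],
  ],
)

```text
t: 27.82
position: [0.4039, -0.2796, 0.1198]
ee_rot: [-0.001, 1.0, -0.0, -0.0]
contact_force: [0.5, 1.7, -0.6]
finger_gap: 0.0922
finger_force: 0.0
```

```bash
python3 -c "
from h import *
mv(.584,.143,.12,0)
c=snap('top');P=world(c);z=P[...,2]
for n,x,y in(('jar',.513,-.282),('pale',.405,-.28)):
    m=(z>.07)&(z<.125)&(np.hypot(P[...,0]-x,P[...,1]-y)<.05);q=P[m];print(n,len(q),cv2.minEnclosingCircle(q[:,:2].astype(np.float32)) if len(q) else 0,q[:,2].max())
"
```

```text
t 27.8 at [ 0.4039 -0.2796  0.1198] gap 0.0922 F [ 0.5  1.7 -0.6] | turn [-0.001  0.001 -0.   ] | total mm [ 1.801e+02 -4.226e+02 -2.000e-01] | / 10 [ 18.  -42.3  -0. ]
jar 685 ((0.5125746726989746, -0.28527289628982544), 0.03541577607393265) 0.09747494214350128
pale 73 ((0.4035654067993164, -0.2817274332046509), 0.022947121411561966) 0.11029902073078013
```

Jar and mill are seated. On to the dark mill.

jog_arm(
  plan=[
    [1, [18, -42, 0], [0, 0, 0]],
    [1, [18, -42, 0], [0, 0, 0]],
    [1, [18, -42, 0], [0, 0, 0]],
    [1, [18, -42, 0], [0, 0, 0]],
    [1, [18, -42, 0], [0, 0, 0]],
    [1, [18, -42, 0], [0, 0, 0]],
    [1, [18, -42, 0], [0, 0, 0]],
    [1, [18, -43, 0], [0, 0, 0]],
    [1, [18, -43, 0], [0, 0, 0]],
    [1, [18, -43, 0], [0, 0, 0]],
    [1, [0, 0, 0], [0, 0, 0]],
    [1, [0, 0, 0], [0, 0, 0]],
  ],
)

```text
t: 29.38
position: [0.5833, 0.1424, 0.119]
ee_rot: [0.0, 1.0, -0.0, -0.002]
contact_force: [0.0, -1.6, 0.1]
finger_gap: 0.0919
finger_force: 0.0
```

```bash
python3 -c "
from h import *
c=snap('wrist');P=world(c);z=P[...,2]
m=(z>.08)&(z<.125)&(np.hypot(P[...,0]-.584,P[...,1]-.143)<.045);q=P[m];print(cv2.minEnclosingCircle(q[:,:2].astype(np.float32)))
mv(.584,.143,.003,0)"
```

```text
((0.584399938583374, 0.14359591901302338), 0.023446282371878624)
t 29.4 at [0.5834 0.142  0.1194] gap 0.0916 F [ 0.9  0.6 -0.1] | turn [ 0.     0.002 -0.001] | total mm [  0.6  -1.  116.4] | / 3 [ 0.2 -0.3 38.8]
```

jog_arm(
  plan=[
    [1, [1, -1, 35], [0, 0, 0]],
    [1, [0, 0, 40], [0, 0, 0]],
    [1, [0, 0, 30], [0, 0, 0]],
    [1, [0, 0, 11], [0, 0, 0]],
    [1, [0, 0, 0], [0, 0, 0]],
    [1, [0, 0, 0], [0, 0, 0]],
    [0, [0, 0, 0], [0, 0, 0]],
    [0, [0, 0, 0], [0, 0, 0]],
    [0, [0, 0, 0], [0, 0, 0]],
    [0, [0, 0, 0], [0, 0, 0]],
    [0, [0, 0, 0], [0, 0, 0]],
    [0, [0, 0, 0], [0, 0, 0]],
  ],
)

```text
t: 30.92
position: [0.5854, 0.1439, 0.0047]
ee_rot: [-0.0, 1.0, -0.0, -0.0]
contact_force: [0.7, -0.6, -0.4]
finger_gap: 0.0443
finger_force: 30.0
```

```bash
python3 - <<'E'
from h import *
c=snap("top");P=world(c);C=c["color"].astype(int)
m=((C[...,1]>C[...,0]+60)&(C[...,1]>C[...,2]+60)).astype(np.uint8)
q=np.column_stack(np.nonzero(m)[::-1]);q=q[(q[:,0]<300)]
r=cv2.minEnclosingCircle(q.astype(np.float32));print(r,pix(c,*r[0],.012))
b=pix(c,*r[0],.012)
mv(b[0]-.042,b[1],.08,0)
E
```

```text
((197.69549560546875, 315.3531494140625), 40.94472885131836) [0.45845652 0.31244171 0.012     ]
t 31.0 at [0.5854 0.1439 0.0047] gap 0.0441 F [ 0.1 -0.4 -0.2] | turn [-0.  0. -0.] | total mm [-169.  -168.6  -75.3] | / 6 [-28.2 -28.1 -12.5]
```

jog_arm(
  plan=[
    [0, [0, 0, -15], [0, 0, 0]],
    [0, [0, 0, -25], [0, 0, 0]],
    [0, [0, 0, -15], [0, 0, 0]],
    [0, [-24, -24, 0], [0, 0, 0]],
    [0, [-30, -30, 0], [0, 0, 0]],
    [0, [-30, -30, 0], [0, 0, 0]],
    [0, [-30, -30, 0], [0, 0, 0]],
    [0, [-30, -30, 0], [0, 0, 0]],
    [0, [-18, -17, 0], [0, 0, 0]],
    [0, [-7, -7, 0], [0, 0, 0]],
    [0, [0, 0, 0], [0, 0, 0]],
    [0, [0, 0, 0], [0, 0, 0]],
  ],
)

```text
t: 32.48
position: [0.4174, 0.3113, 0.0599]
ee_rot: [0.0, 1.0, -0.001, 0.0]
contact_force: [0.8, -0.2, -1.2]
finger_gap: 0.0441
finger_force: 30.0
```

```bash
python3 -c "
from h import *
mv(.4165,.312,.018,0)"
```

```text
t 32.5 at [0.4174 0.3113 0.0599] gap 0.0441 F [ 0.8 -0.2 -1.2] | turn [ 0.    -0.001 -0.001] | total mm [-0.9 -0.7 41.9] | / 1 [-0.9 -0.7 41.9]
```

jog_arm(
  plan=[
    [0, [-1, -1, 15], [0, 0, 0]],
    [0, [0, 0, 15], [0, 0, 0]],
    [0, [0, 0, 8], [0, 0, 0]],
    [0, [0, 0, 3], [0, 0, 0]],
    [0, [0, 0, 1], [0, 0, 0]],
    [0, [0, 0, 0], [0, 0, 0]],
    [0, [0, 0, 0], [0, 0, 0]],
  ],
)

```text
t: 33.35
position: [0.4158, 0.3131, 0.0182]
ee_rot: [-0.0, 1.0, -0.0, 0.0]
contact_force: [-0.5, 0.5, -2.4]
finger_gap: 0.044
finger_force: 30.0
```

jog_arm(
  plan=[
    [0, [0, 0, 0.5], [0, 0, 0]],
    [0, [0, 0, 0], [0, 0, 0]],
    [0.85, [0, 0, 0], [0, 0, 0]],
    [0.85, [0, 0, 0], [0, 0, 0]],
    [0.85, [0, 0, 0], [0, 0, 0]],
    [0.85, [0, 0, 0], [0, 0, 0]],
    [1, [0, 0, -30], [0, 0, 0]],
    [1, [0, 0, -45], [0, 0, 0]],
    [1, [0, 0, -35], [0, 0, 0]],
    [1, [0, 0, 0], [0, 0, 0]],
    [1, [0, 0, 0], [0, 0, 0]],
  ],
)

```text
t: 34.72
position: [0.4148, 0.3126, 0.1261]
ee_rot: [0.0, 1.0, -0.0, -0.001]
contact_force: [-0.2, -0.5, -0.8]
finger_gap: 0.0917
finger_force: 0.0
```

```bash
python3 -c "
from h import *
mv(.656,.0573,.12,0)
c=snap('top');P=world(c);z=P[...,2]
for n,x,y in(('dark',.4165,.312),('bottle',.656,.057)):
    m=(z>.06)&(z<.14)&(np.hypot(P[...,0]-x,P[...,1]-y)<.05);q=P[m];print(n,len(q),cv2.minEnclosingCircle(q[:,:2].astype(np.float32)) if len(q) else 0,q[:,2].max())
"
```

```text
t 34.7 at [0.4148 0.3126 0.1261] gap 0.0917 F [-0.2 -0.5 -0.8] | turn [ 0.001  0.002 -0.   ] | total mm [241.2 255.3   6.1] | / 8 [30.2 31.9  0.8]
dark 158 ((0.41362178325653076, 0.3122189939022064), 0.02343873493373394) 0.1261171897125979
bottle 361 ((0.6559934020042419, 0.05744316801428795), 0.02376178465783596) 0.11616130476576259
```

jog_arm(
  plan=[
    [1, [30, 32, 0], [0, 0, 0]],
    [1, [30, 32, 0], [0, 0, 0]],
    [1, [30, 32, 0], [0, 0, 0]],
    [1, [30, 32, 0], [0, 0, 0]],
    [1, [30, 32, 0], [0, 0, 0]],
    [1, [30, 32, 0], [0, 0, 0]],
    [1, [30, 32, 0], [0, 0, 0]],
    [1, [31, 31, 0], [0, 0, 0]],
    [1, [0, 0, 0], [0, 0, 0]],
    [1, [0, 0, 0], [0, 0, 0]],
  ],
)

```text
t: 36.02
position: [0.6551, 0.0583, 0.1254]
ee_rot: [-0.0, 1.0, -0.0, -0.002]
contact_force: [0.5, 0.7, 0.5]
finger_gap: 0.092
finger_force: 0.0
```

```bash
python3 -c "
from h import *
mv(.656,.0573,-.001,0)"
```

```text
t 36.0 at [0.6551 0.0583 0.1254] gap 0.092 F [0.5 0.7 0.5] | turn [-0.001  0.003 -0.   ] | total mm [  0.9   1.  126.4] | / 3 [ 0.3  0.3 42.1]
```

jog_arm(
  plan=[
    [1, [1, 0, 40], [0, 0, 0]],
    [1, [0, 0, 45], [0, 0, 0]],
    [1, [0, 0, 30], [0, 0, 0]],
    [1, [0, 0, 11], [0, 0, 0]],
    [1, [0, 0, 0], [0, 0, 0]],
    [1, [0, 0, 0], [0, 0, 0]],
    [0, [0, 0, 0], [0, 0, 0]],
    [0, [0, 0, 0], [0, 0, 0]],
    [0, [0, 0, 0], [0, 0, 0]],
    [0, [0, 0, 0], [0, 0, 0]],
    [0, [0, 0, 0], [0, 0, 0]],
    [0, [0, 0, 0], [0, 0, 0]],
  ],
)

```text
t: 37.52
position: [0.6574, 0.0579, 0.0012]
ee_rot: [-0.0, 1.0, -0.0, -0.0]
contact_force: [0.3, -0.3, 0.0]
finger_gap: 0.0473
finger_force: 30.0
```

```bash
python3 -c "
from h import *
mv(.5005,.312,.06,0)"
```

```text
t 37.5 at [0.6574 0.0579 0.0012] gap 0.0473 F [ 0.3 -0.3  0. ] | turn [-0.  0. -0.] | total mm [-156.9 -254.1  -58.8] | / 7 [-22.4 -36.3  -8.4]
```

jog_arm(
  plan=[
    [0, [0, 0, -15], [0, 0, 0]],
    [0, [0, 0, -30], [0, 0, 0]],
    [0, [0, 0, -14], [0, 0, 0]],
    [0, [-18, -29, 0], [0, 0, 0]],
    [0, [-25, -40, 0], [0, 0, 0]],
    [0, [-25, -40, 0], [0, 0, 0]],
    [0, [-25, -40, 0], [0, 0, 0]],
    [0, [-25, -40, 0], [0, 0, 0]],
    [0, [-22, -37, 0], [0, 0, 0]],
    [0, [-12, -20, 0], [0, 0, 0]],
    [0, [-5, -8, 0], [0, 0, 0]],
    [0, [0, 0, 0], [0, 0, 0]],
  ],
)

```text
t: 39.02
position: [0.5005, 0.3118, 0.0603]
ee_rot: [0.0, 1.0, 0.0, 0.0]
contact_force: [-0.6, 0.6, -2.2]
finger_gap: 0.047
finger_force: 30.0
```

jog_arm(
  plan=[
    [0, [0, 0, 0], [0, 0, 0]],
    [0, [0, 0, 0], [0, 0, 0]],
  ],
)

```text
t: 39.28
position: [0.5011, 0.3111, 0.0602]
ee_rot: [0.0, 1.0, -0.001, 0.0]
contact_force: [-0.2, 0.7, -1.4]
finger_gap: 0.0474
finger_force: 30.0
```

```bash
python3 -c "
from h import *
mv(.5005,.312,.0145,0)"
```

```text
t 39.3 at [0.5011 0.3111 0.0602] gap 0.0474 F [-0.2  0.7 -1.4] | turn [ 0.    -0.    -0.002] | total mm [-0.6 -0.9 45.7] | / 1 [-0.6 -0.9 45.7]
```

jog_arm(
  plan=[
    [0, [0, -1, 15], [0, 0, 0]],
    [0, [0, 0, 16], [0, 0, 0]],
    [0, [0, 0, 10], [0, 0, 0]],
    [0, [0, 0, 4], [0, 0, 0]],
    [0, [0, 0, 1], [0, 0, 0]],
    [0, [0, 0, 0], [0, 0, 0]],
    [0, [0, 0, 0], [0, 0, 0]],
  ],
)

```text
t: 40.15
position: [0.5009, 0.3131, 0.0148]
ee_rot: [-0.0, 1.0, -0.0, 0.0]
contact_force: [0.4, 0.1, -1.7]
finger_gap: 0.0473
finger_force: 30.0
```

jog_arm(
  plan=[
    [0, [0, 0, 0.5], [0, 0, 0]],
    [0, [0, 0, 0], [0, 0, 0]],
    [0.85, [0, 0, 0], [0, 0, 0]],
    [0.85, [0, 0, 0], [0, 0, 0]],
    [0.85, [0, 0, 0], [0, 0, 0]],
    [0.85, [0, 0, 0], [0, 0, 0]],
    [1, [0, 0, -30], [0, 0, 0]],
    [1, [0, 0, -45], [0, 0, 0]],
    [1, [0, 0, -40], [0, 0, 0]],
    [1, [0, 50, 0], [0, 0, 0]],
    [1, [0, 50, 0], [0, 0, 0]],
    [1, [0, 50, 0], [0, 0, 0]],
  ],
)

```text
t: 41.65
position: [0.5004, 0.1615, 0.1289]
ee_rot: [0.0, 1.0, 0.0, 0.0]
contact_force: [0.6, -0.2, 1.3]
finger_gap: 0.0922
finger_force: 0.0
```

jog_arm(
  plan=[
    [1, [0, 50, 0], [0, 0, 0]],
    [1, [0, 50, 0], [0, 0, 0]],
    [1, [0, 0, 0], [0, 0, 0]],
    [1, [0, 0, 0], [0, 0, 0]],
    [1, [0, 0, 0], [0, 0, 0]],
    [1, [0, 0, 0], [0, 0, 0]],
  ],
)

```text
t: 42.4
position: [0.5003, 0.0639, 0.1286]
ee_rot: [-0.0, 1.0, 0.001, -0.0]
contact_force: [-0.1, 0.7, 0.4]
finger_gap: 0.092
finger_force: 0.0
```

```bash
python3 -c "
from h import *
mv(.5,.1,.12,0)
c=snap('top');save(c,'top2.png',cv2.resize(c['color'][200:380,130:540],(800,351),interpolation=cv2.INTER_CUBIC));P=world(c);z=P[...,2]
for n,x,y in(('dark',.4145,.312),('bottle',.5,.312)):
    m=(z>.06)&(z<.14)&(np.hypot(P[...,0]-x,P[...,1]-y)<.035);q=P[m];print(n,len(q),cv2.minEnclosingCircle(q[:,:2].astype(np.float32)) if len(q) else 0,q[:,2].max())
"
```

```text
t 42.4 at [0.5003 0.0639 0.1286] gap 0.092 F [-0.1  0.7  0.4] | turn [-0.     0.     0.002] | total mm [ -0.3 -36.1   8.6] | / 1 [ -0.3 -36.1   8.6]
dark 409 ((0.41421568393707275, 0.31065961718559265), 0.02334069460630417) 0.12735338260302242
bottle 415 ((0.49927231669425964, 0.3106811046600342), 0.024676000699400902) 0.12703709434130817
```

View pics/top2.png

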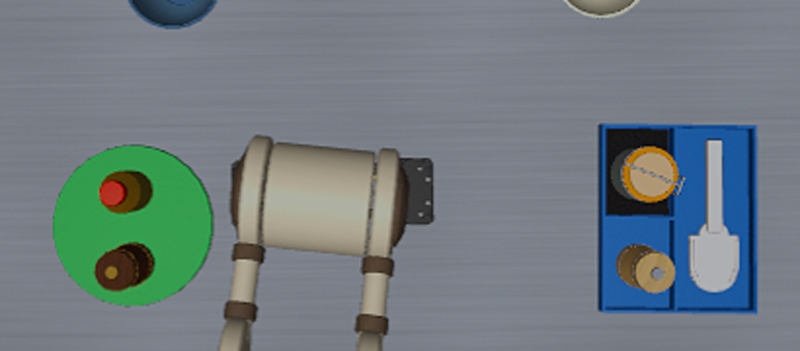

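All five items are in place: bottle (115,192) and dark mill (113,270) on the board, and jar (648,175), pale mill (652,270) and scoop (714,215) in the crate.

```bash
python3 -c "
from plant import job_done
print(job_done())"
```

```text
the job is handed in; nothing more can be done
None
```

I handed the job in at about 42 s, and the last overhead picture shows everything in place: scoop, jar and pale mill in the crate, dark mill and bottle upright on the board; the judge returned no verdict.

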